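# Free a trapped pin from a deep jig slot with sprung tongs

### The arm

A 6-joint arm with a two-finger parallel gripper is mounted at the origin on the work surface. World frame = base frame: x ahead of the robot, y to its left, z up, the work surface at z = 0. Lengths are in m, angles in rad, forces in N, time in s.
With the tool pointing down it reaches from about 0.35 to 0.775 m from the base axis. Payload 7.3 kg.
Tool frame: the origin (TCP) lies between the finger pads; the fingertips stand 8 mm ahead of it and the grasp point (between the pads) lies 11 mm behind it (robot.nose_length is the distance from the TCP to the fingertips, in m); z points along the fingers, y is the line along which they close (so a half turn about z gives the same grasp; the last joint's range is limited). The gripper opens to 92 mm and grips with 3 to 60 N. Pads are 19 mm wide; open, the fingers measure 130 mm over their backs; the gripper's body (75 mm by 190 mm) begins 47 mm behind the grasp point.
Start: joints at [1.017, 0.342, 1.524, -0, 1.275, -0.146], TCP at [0.208, 0.482, 0.235] pointing down, gripper open.
Joint ranges: [-2.53, 2.53], [-0.77, 2.02], [0.04, 2.7], [-1, 4.14], [0.28, 2.66], [-3.11, 3.11]. Speed limits (rad/s): [2.57, 2.57, 3.14, 3.14, 3.14, 3.14].

### API

Orientations are given as [roll, pitch, yaw] about the fixed x, y, z axes, in that order (R = Rz(yaw) Ry(pitch) Rx(roll)).
In Python, from cell import robot gives the robot as it stands. The module is installed in compiled form; this text tells all that it offers.
- The arm moves only by the shell command python3 -m jog 'ROWS' [FORCE]. ROWS is JSON, a list that holds one entry, the list of rows, each a list of 5 numbers: the gripper's target within -1 to 1 (fully open at 1, half-way at 0, shut at -1), then the shift along the tool's x, y, z in m, then the turn about the tool's z in rad. A call has 1 to 5 rows; each row is the pose to reach, as a shift and turn from the pose commanded when the call began, along the tool's axes at that moment; what a row does not reach only later rows make up. A row lasts 1/12 s, in which the tool goes at most 41.7 mm and 7.16 degrees, less where a joint would pass 70% of its speed; a pose out of reach is approached as far as the arm can. A call with a gripper value outside its range is refused whole. The fingers move at their own pace and stop on an object; FORCE is the grip in N (left out, the last holds). Time passes only in rows, so rows that repeat a pose let the fingers close. It gives the time, the measured TCP pose, the force, the opening and the grip force at its end, in the units of the state.
- robot.observe(): the state, without advancing time (a new reading comes with each control period).
- robot.read_camera(name): name is "side" or "top" or "wrist"; returns the picture (400x640x3 uint8, red, green, blue); there is no depth.
- robot.camera_model(name): a dict with "camera_matrix" (3x3 intrinsics, pixels), "dist_coeffs" ([k1, k2, p1, p2, k3] as OpenCV has them; the pictures are not rectified), "position" and "attitude" of the camera in the world; the wrist camera has in their place "mount" (4x4, takes a point from camera to tool coordinates, whose origin is the TCP and whose axes are the flange's). Camera axes: x right, y down, z forward; pixel columns grow to the right and rows downward; lengths in m; the calibration is good to about 2 mm. A picture is of the moment at which its call begins: read the wrist's pose just before it. camera_model takes no time and is no camera call.
- robot.hand_in(): hands the job in; it is judged then, once.
The state is a dict: "time": time; "qpos": joint angles; "qvel": joint speeds; "joint_efforts": joint torques, N m; "tool_pos": TCP position; "tool_rot": TCP orientation; "contact_force": force on the tool from outside, world axes, zero at the start; "torque": the same for the moment, N m; "opening": finger opening in m; "grip_force": force on a finger pad.
Only numpy, scipy, OpenCV 4.12 (cv2) and the standard library are available. Lean on these libraries where they do the work, as an engineer would, in place of code of your own. Each camera call takes 0.05 s, during which the arm holds its last target. There are 200 camera calls.

### The job

Take the red-handled sprung tongs from their stand, lower them gently into the deep slot of the blue jig until the tips rest on its floor, and squeeze them shut so that they hook the brass pin under its head. A hidden keeper plate traps the pin's foot: without wrenching, slide the pin along the slot and feel for the place where it lifts out. Set it down (do not drop it) in the green dish, and put the tongs back upright in their stand.

Things in the scene. Friction and masses are not known exactly. Their poses are not given: they have to be found in the camera images.
- tongs_grip (a point): Grip point of the sprung tongs (114 mm tall, 130 g, standing tips down in the stand): centre of the two red scales, 85 mm above the tips' lower end. z up, y: squeeze direction. Grasp the scales' outer faces: 46 mm apart when free, 18 mm wide (x), 36 mm tall. A black bridge, 28 mm wide (y), spans 19 to 29 mm above this point.
- tongs_tip (a point): Mid-point between the tongs' tips at their lower end, axes as tongs_grip; 8 mm above the table in the stand. Blades 15 mm wide (x), 2.5 mm thick; the tips measure 29 mm over all (y) when free. At each blade's very end a lip 3 mm thick (z) points 3 mm inwards; lips 18 mm apart when free. Scales squeezed to 42 mm: tongs safely held, lips 14 mm apart.
- left_jaw (a joint): Inward travel of one half of the tongs (m), 0 = free, at most 0.0085; the other half, alike, moves oppositely. Halves stay parallel: scales 1 mm closer means tips 1 mm closer. A spring of 4 N/mm pushes each scale outwards: 8 N at 42 mm over the scales, 24 N when shut on the pin's shank (scales 34 mm apart), so grip with 35 to 45 N there. They spring open when let go.
- tongs: The tongs as a whole; origin and axes as tongs_tip.
- tool_stand: Heavy black tool stand, fixed, 60 mm (x) by 70 mm (y) by 55 mm tall; origin at the centre of its underside, z up. In the middle of its top is a slot 24 mm (x) by 37 mm (y), 47 mm deep (floor 8 mm above the table), in which the tongs stand with their y along the stand's y.
- jig: Blue jig block, fixed, 70 mm (x) by 130 mm (y) by 60 mm tall, two yellow tabs on top at its +y end; origin at the centre of its underside, z up. Delicate: never press the tongs on it with more than 30 N, nor wrench the pin against it with more than 20 N.
- slot_mouth (a point): Point in the jig's slot straight above the pin's start, level with the jig's top, 60 mm above the table and 16 mm from the jig's centre towards -y; axes as the jig's. The slot is 20 mm wide (x), reaches 17 mm from this point to -y and 48 mm to +y, and is 42 mm deep: floor 18 mm above the table.
- pin_center (a point): Brass pin, 19.5 mm long, 20 g: round head 11 mm across, 4 mm thick; square shank 6 mm; cross-bar foot 11 mm (x) by 6 mm (y), 3.5 mm thick. This point is on its axis 10 mm above its lower end, z to the head. It starts upright under slot_mouth, lower end 8 mm above the table, below the slot's floor; head's underside 5.5 mm above that floor. Squeeze it with 60 N at most.
- pin: The brass pin; origin at the centre of its lower end, z to the head. A groove in the slot's floor lets it rise only 1.5 mm. Slid upright towards the jig's +y by somewhere between 12 and 36 mm (different each time, not measured) it comes under an opening in the floor, 8 mm long (y), through which the foot lifts out, with 1 to 3 mm to spare either way.
- green_dish: Round green parts dish, fixed, empty, 76 mm across, 18 mm tall; wall 3 mm, inner floor 4 mm above the table and 66 mm across; origin at the centre of its underside. A similar white dish with screws stands nearby: not that one.
Not all that is in view belongs to the job. Leave any turquoise look-alike of the jig alone. There is more than one size of the green_dish; the job needs the larger.

How it is judged:
By the outcome, as a careful person would: the job done as asked, in the order asked, and still so for the second after the job is handed in, with the robot touching nothing.
It also fails if it takes over 72 s, if anything falls off the work surface, if the arm or the gripper's body presses on something with over 40 N, if the wrist force passes 120 N, or if a joint passes its speed limit or range.

## Working session

There is one attempt and no reset: what is moved stays moved. The work goes in short steps, Python scripts to look and compute and a shell command to move; the robot and the scene stay as the last step left them, time stands still between calls to the robot, and variables do not carry over. Pictures are saved under pics/ and viewed, at most 10 in all, crops included, and the job is handed in when it is done.

```bash
mkdir -p pics; cat > h.py <<'E'
import numpy as np, cv2
from scipy.spatial.transform import Rotation as R
from cell import robot
def cam(name):
    s=robot.observe(); im=robot.read_camera(name); m=robot.camera_model(name)
    K=np.array(m["camera_matrix"]);d=np.array(m["dist_coeffs"],float)
    if name=="wrist":
        T=np.array(m["mount"]); Rt=R.from_euler('xyz',s["tool_rot"]).as_matrix()
        Rc=Rt@T[:3,:3]; p=np.array(s["tool_pos"])+Rt@T[:3,3]
    else:
        p=np.array(m["position"]);a=np.array(m["attitude"],float)
        Rc=a if a.shape==(3,3) else R.from_euler('xyz',a).as_matrix()
    return im,(K,d,Rc,p)
def ray(c,uv):
    K,d,Rc,p=c
    q=cv2.undistortPoints(np.array(uv,float).reshape(-1,1,2),K,d)[:,0]
    return np.c_[q,np.ones(len(q))]@Rc.T
def onz(c,uv,z):
    r=ray(c,uv);p=c[3]
    return p+r*((z-p[2])/r[:,2])[:,None]
def proj(c,X):
    K,d,Rc,p=c
    x=(np.atleast_2d(X)-p)@Rc
    return cv2.projectPoints(x,np.zeros(3),np.zeros(3),K,d)[0][:,0]
def save(im,n): cv2.imwrite('pics/'+n,im[:,:,::-1])
E
python3 - <<'E'
from h import *
for n in("top","side","wrist"):
    im,c=cam(n); save(im,n+'0.png'); np.save(n+'0.npy',im); print(n,c[3],c[2].round(3).tolist(), robot.camera_model(n).get("attitude"))
s=robot.observe(); print(s)
a=cv2.imread('pics/top0.png')
E
```

```text
top [ 0.41824101 -0.06215318  1.00775552] [[0.027, -0.994, 0.105], [-0.999, -0.024, 0.026], [-0.024, -0.106, -0.994]] [-3.03543019  0.02379962 -1.54418597]
side [ 0.07400817 -0.64383317  0.51995035] [[0.784, -0.325, 0.528], [-0.62, -0.385, 0.684], [-0.019, -0.864, -0.504]] [-2.09870813  0.01896198 -0.66906925]
wrist [0.14721449 0.50675098 0.3841172 ] [[0.397, 0.89, 0.224], [0.918, -0.385, -0.099], [-0.002, 0.245, -0.97]] None
{'time': 0.15, 'qpos': array([ 1.01696839e+00,  3.42582492e-01,  1.52477685e+00,  3.30942396e-06,
        1.27537605e+00, -1.46014377e-01]), 'qvel': array([-0.00034701, -0.00191584, -0.00195133,  0.00029734,  0.00011068,
        0.00118487]), 'joint_efforts': array([ 1.01988260e-04, -4.31471229e+01, -2.44353551e+01,  7.16436189e-02,
        5.37759857e-02, -8.42434338e-05]), 'tool_pos': array([0.20805382, 0.48171105, 0.23420155]), 'tool_rot': array([-3.14046254e+00, -1.69395164e-04,  2.73377804e+00]), 'contact_force': array([ 0.21837236,  0.87364659, -0.02896628]), 'torque': array([ 0.03103273,  0.0134639 , -0.0370564 ]), 'grip_force': 0.0, 'opening': 0.0915165471542352}
```

View pics/top0.png

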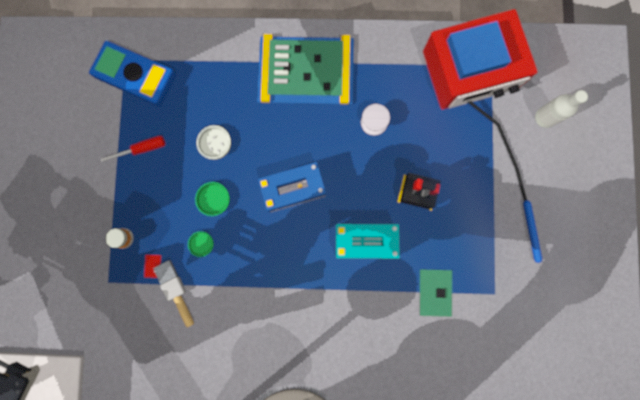

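View pics/side0.png

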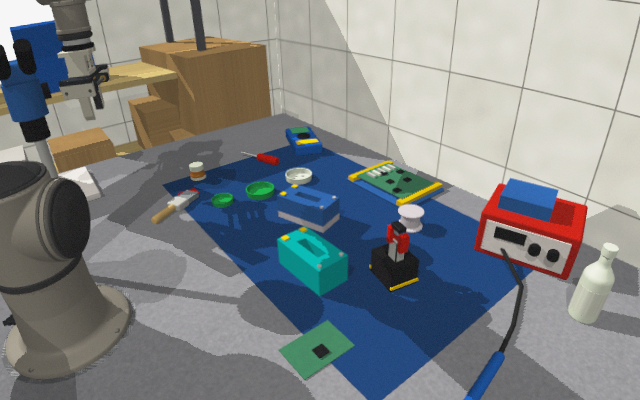

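```bash
python3 - <<'E'
from h import *
im=np.load('top0.npy')
a=cv2.resize(im[155:225,245:335],None,fx=6,fy=6,interpolation=cv2.INTER_CUBIC)
b=cv2.resize(im[165:220,390:450],None,fx=6,fy=6,interpolation=cv2.INTER_CUBIC)
o=np.zeros((560,600,3),np.uint8);o=np.zeros((420,540+0,3),np.uint8)
o=a; 
canvas=np.zeros((420,800,3),np.uint8);canvas[:,:440]=a[:,50:490];canvas[:330,440:]=b
save(canvas,'crop1.png')
K,c=None,None
_,c=cam("top")
hsv=cv2.cvtColor(im,cv2.COLOR_RGB2HSV)
g=cv2.inRange(hsv,(50,120,60),(80,255,255)); g[:,:170]=0;g[:,250:]=0;g[:160]=0
n,l,st,ce=cv2.connectedComponentsWithStats(g)
for i in range(1,n):
    if st[i,4]>100: print(st[i],ce[i],onz(c,ce[i],.018),onz(c,ce[i],.004), np.sqrt(st[i,4]))
E
```

```text
[196 182  34  33 888] [212.22072072 198.3536036 ] [[0.51388669 0.19827803 0.018     ]] [[0.51523959 0.2019618  0.004     ]] 29.79932885150268
[189 232  24  24 481] [200.37214137 243.49480249] [[0.41326649 0.21952514 0.018     ]] [[0.41319612 0.22350945 0.004     ]] 21.93171219946131
```

View pics/crop1.png

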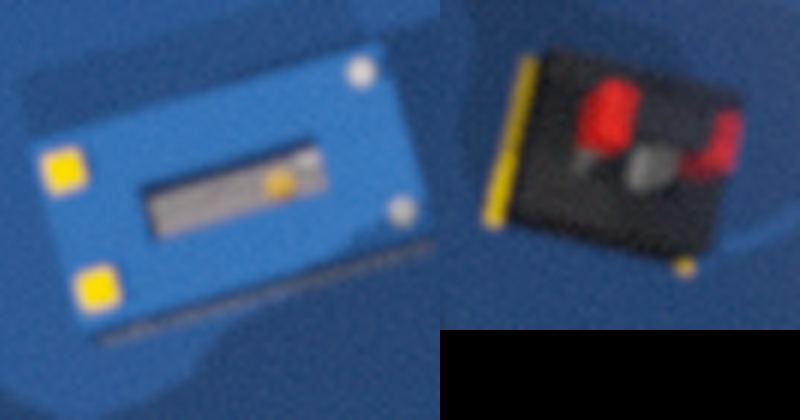

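```bash
python3 - <<'E'
from h import *
_,c=cam("top")
f=lambda P,ox,oy:(np.array(P,float)+.5)/6-.5+[ox,oy]
J=onz(c,f([(80,140),(425,42),(480,205),(138,330)],245,155),.06)
S=onz(c,f([(193,190),(368,143),(378,185),(207,238)],245,155),.06)
T=onz(c,f([(95,50),(302,97),(272,255),(70,222)],390,165),.055)
for Q in(J,S,T):
    print(Q.mean(0),np.linalg.norm(np.diff(np.r_[Q,Q[:1]],axis=0),axis=1)*1e3,[np.degrees(np.arctan2(*(d[1::-1]))) for d in (Q[0]-Q[1],Q[3]-Q[2],Q[0]-Q[3],Q[1]-Q[2])])
G=onz(c,f([(170,115),(285,145)],390,165),.105);print(G,G.mean(0))
s=robot.observe();print(s['tool_pos'],s['tool_rot'],R.from_euler('xyz',s['tool_rot']).as_matrix().round(3).tolist(),robot.camera_model('wrist')['mount'],robot.camera_model('wrist')['camera_matrix'])
E
```

```text
[0.54375463 0.0191687  0.06      ] [127.6509874   61.6960888  128.5789308   71.16274689] [np.float64(107.34577443123764), np.float64(111.58079092501758), np.float64(19.12255061765475), np.float64(19.931448021853733)]
[0.54019353 0.01699491 0.06      ] [64.27823883 15.45986287 63.37386725 17.90058909] [np.float64(106.50576811245986), np.float64(108.71114084110373), np.float64(18.196688390778146), np.float64(14.937506829195536)]
[ 0.53772593 -0.25506367  0.055     ] [74.84292399 57.46937512 71.77761799 62.23114931] [np.float64(78.32481515412081), np.float64(82.02179099939514), np.float64(-7.802856825228733), np.float64(-10.690111109340934)]
[[ 0.54511213 -0.23998784  0.105     ]
 [ 0.53587394 -0.27846848  0.105     ]] [ 0.54049303 -0.25922816  0.105     ]
[0.20809491 0.48181225 0.23439374] [-3.14087423e+00 -1.02931112e-04  2.73378465e+00] [[-0.918, 0.397, -0.0], [0.397, 0.918, -0.001], [0.0, -0.001, -1.0]] [[-4.66209565e-04 -9.69482455e-01 -2.45160259e-01  6.58015149e-02]
 [ 9.99999879e-01 -4.14138231e-04 -2.63948813e-04 -1.27181330e-03]
 [ 1.54363506e-04 -2.45160353e-01  9.69482531e-01 -1.50007626e-01]
 [ 0.00000000e+00  0.00000000e+00  0.00000000e+00  1.00000000e+00]] [[280.8586346    0.         322.63959696]
 [  0.         280.8586346  201.84270739]
 [  0.           0.           1.        ]]
```

```bash
python3 -m jog '[[[1,-0.029,-0.027,0,0],[1,-0.058,-0.054,0,0],[1,-0.088,-0.081,0,0],[1,-0.118,-0.108,0,0],[1,-0.148,-0.135,0,0]]]'
python3 -m jog '[[[1,-0.029,-0.027,0,0],[1,-0.058,-0.054,0,0],[1,-0.088,-0.081,0,0],[1,-0.118,-0.108,0,0],[1,-0.148,-0.135,0,0]]]'
python3 -m jog '[[[1,-0.029,-0.027,0,0],[1,-0.058,-0.054,0,0],[1,-0.088,-0.081,0,0],[1,-0.118,-0.108,0,0],[1,-0.148,-0.135,0,0]]]'
python3 -m jog '[[[1,-0.029,-0.027,0,0],[1,-0.058,-0.054,0,0],[1,-0.088,-0.081,0,0],[1,-0.118,-0.108,0,0],[1,-0.148,-0.135,0,0]]]'
python3 -m jog '[[[1,0,0,0,-0.1],[1,0,0,0,-0.2],[1,0,0,0,-0.2]]]'
python3 - <<'E'
from h import *
s=robot.observe();print(s['tool_pos'],s['tool_rot'],s['qpos'])
im,c=cam('wrist');save(im,'w1.png');np.save('w1.npy',im)
E
```

```text
time: 0.67
tool_pos: [0.2907, 0.2977, 0.2347]
tool_rot: [3.141, 0.0, 2.735]
contact_force: [0.8, 0.1, 0.1]
opening: 0.0921
grip_force: 0.0
time: 1.08
tool_pos: [0.3732, 0.1149, 0.235]
tool_rot: [3.141, 0.001, 2.734]
contact_force: [1.1, 1.7, 0.9]
opening: 0.0919
grip_force: 0.0
time: 1.5
tool_pos: [0.4555, -0.068, 0.2348]
tool_rot: [3.141, 0.0, 2.733]
contact_force: [0.5, -0.4, -0.3]
opening: 0.0918
grip_force: 0.0
time: 1.92
tool_pos: [0.5378, -0.2505, 0.2345]
tool_rot: [3.141, -0.0, 2.733]
contact_force: [0.7, 0.3, 0.8]
opening: 0.0922
grip_force: 0.0
time: 2.17
tool_pos: [0.5373, -0.2493, 0.2338]
tool_rot: [3.141, -0.001, 2.936]
contact_force: [0.5, 0.5, 0.2]
opening: 0.0918
grip_force: 0.0
[ 0.53734857 -0.24926606  0.23384044] [ 3.14098343e+00 -1.25281182e-03  2.93608652e+00] [-5.63745303e-01  4.68158916e-01  1.32956473e+00  1.34694240e-04
  1.34525590e+00 -1.92906532e+00]
```

View pics/w1.png

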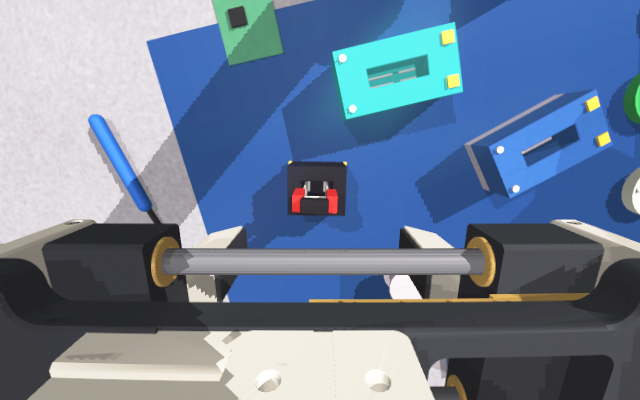

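```bash
python3 - <<'E'
from h import *
im=np.load('w1.npy');_,c=cam('wrist')
cr=cv2.resize(im[150:225,270:365],None,fx=8,fy=8,interpolation=cv2.INTER_CUBIC);save(cr,'w1c.png')
hsv=cv2.cvtColor(im,cv2.COLOR_RGB2HSV)
r=cv2.inRange(hsv,(0,150,120),(8,255,255))|cv2.inRange(hsv,(172,150,120),(180,255,255))
n,l,st,ce=cv2.connectedComponentsWithStats(r)
for i in range(1,n):
    if st[i,4]>30: print(st[i],ce[i])
s=robot.observe();print(onz(c,[(290,162.5),(346,163)],.055))
E
```

```text
[292 188  13  25 230] [296.95217391 198.7826087 ]
[326 189  12  25 243] [332.20987654 200.77777778]
[[ 0.49940955 -0.28085805  0.055     ]
 [ 0.51367356 -0.21697639  0.055     ]]
```

View pics/w1c.png

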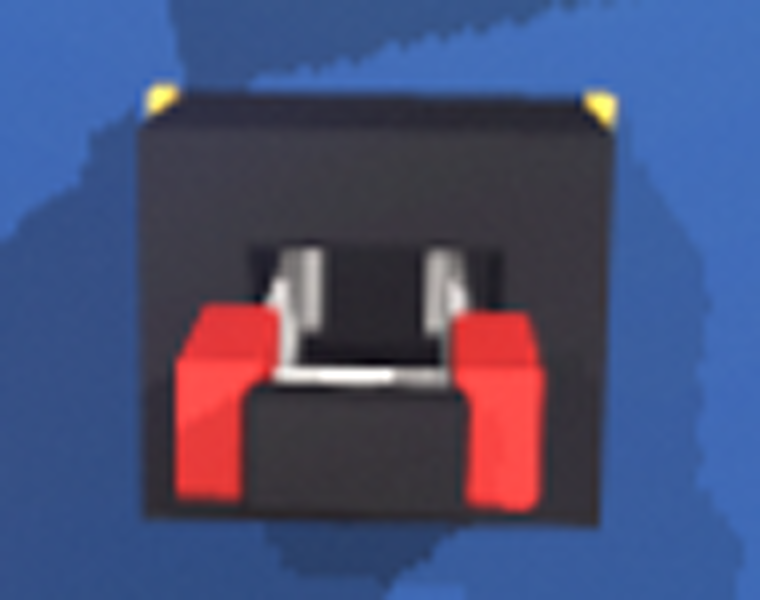

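```bash
python3 - <<'E'
from h import *
_,c=cam('wrist')
f=lambda P:(np.array(P,float)+.5)/8-.5+[270,150]
T=onz(c,f([(138,127),(615,130),(600,527),(142,520)]),.055)
G=onz(c,f([(177,360),(545,372),(540,510),(176,498)]),.111)
for Q in(T,G):
    print(Q.mean(0),np.linalg.norm(np.diff(np.r_[Q,Q[:1]],axis=0),axis=1)*1e3,[np.degrees(np.arctan2(*(d[1::-1]))) for d in (Q[1]-Q[0],Q[2]-Q[3],Q[1]-Q[2],Q[0]-Q[3])])
s=robot.observe();Rt=R.from_euler('xyz',s['tool_rot']).as_matrix()
for Q in (T,G):print((Q.mean(0)-s['tool_pos'])@Rt, 'tool yaxis deg',np.degrees(np.arctan2(Rt[1,1],Rt[0,1])))
E
```

```text
[ 0.53901864 -0.2577863   0.055     ] [69.92473921 60.77110658 70.13335064 60.10716274] [np.float64(77.5220478891779), np.float64(76.97747566281366), np.float64(166.90316471082645), np.float64(166.70047808217132)]
[ 0.54056566 -0.25869618  0.111     ] [45.96104346 17.96927439 46.17460161 17.93033248] [np.float64(75.97170370692653), np.float64(75.92480769514273), np.float64(166.62030168629605), np.float64(165.939327926633)]
[-0.00360445 -0.00906378  0.17970133] tool yaxis deg 77.94524315854518
[-0.00530069 -0.00962261  0.12370105] tool yaxis deg 77.94524315854518
```

```bash
python3 -m jog '[[[1,-0.0045,-0.0093,0.03,0.03],[1,-0.0045,-0.0093,0.065,0.03],[1,-0.0045,-0.0093,0.1,0.03],[1,-0.0045,-0.0093,0.13,0.03],[1,-0.0045,-0.0093,0.15,0.03]]]' 20
python3 -m jog '[[[0.2,0,0,0.002,0],[0.2,0,0,0.002,0],[0.2,0,0,0.002,0],[0.1,0,0,0.002,0],[0.1,0,0,0.002,0]]]'
python3 -m jog '[[[-0.087,0,0,0,0],[-0.087,0,0,0,0],[-0.087,0,0,0,0],[-0.087,0,0,0,0]]]'
```

```text
time: 2.73
tool_pos: [0.5387, -0.2572, 0.0819]
tool_rot: [3.14, -0.003, 2.902]
contact_force: [0.4, 0.4, 0.3]
opening: 0.0917
grip_force: 0.0
time: 3.15
tool_pos: [0.5409, -0.259, 0.0846]
tool_rot: [-3.141, 0.003, 2.904]
contact_force: [-0.1, -0.4, 0.1]
opening: 0.063
grip_force: 0.0
time: 3.48
tool_pos: [0.5403, -0.2587, 0.0833]
tool_rot: [-3.141, 0.001, 2.904]
contact_force: [-0.9, -0.7, 3.3]
opening: 0.0429
grip_force: 7.7
```

```bash
python3 -m jog '[[[-0.095,0,0,0,0],[-0.095,0,0,0,0],[-0.095,0,0,-0.002,0],[-0.095,0,0,-0.006,0],[-0.095,0,0,-0.012,0]]]'
python3 -m jog '[[[-0.095,0,0,-0.012,0],[-0.095,0,0,-0.028,0],[-0.095,0,0,-0.045,0],[-0.095,0,0,-0.06,0],[-0.095,0,0,-0.06,0]]]'
python3 - <<'E'
from h import *
s=robot.observe();print(s['tool_pos'],s['tool_rot'],s['contact_force'],s['opening'])
E
```

```text
time: 3.9
tool_pos: [0.5394, -0.2582, 0.0941]
tool_rot: [3.141, -0.002, 2.904]
contact_force: [0.3, 0.2, -2.2]
opening: 0.0417
grip_force: 8.1
time: 4.32
tool_pos: [0.5414, -0.2594, 0.1581]
tool_rot: [-3.14, 0.005, 2.904]
contact_force: [0.9, -0.6, -0.3]
opening: 0.0418
grip_force: 8.1
[ 0.54135723 -0.2594199   0.15813185] [-3.13969888  0.00546545  2.90386614] [ 0.94262019 -0.55699299 -0.30423791] 0.04177539806057116
```

```bash
python3 -m jog '[[[-0.095,0,0.01,-0.02,0],[-0.095,0,0.04,-0.045,0],[-0.095,0,0.075,-0.045,0],[-0.095,0,0.11,-0.045,0],[-0.095,0,0.145,-0.045,0]]]'
python3 -m jog '[[[-0.095,0.002,0.035,0,0],[-0.095,0.004,0.07,0,0],[-0.095,0.006,0.105,0,0],[-0.095,0.006,0.13,0,0],[-0.095,0.006,0.14,0,0]]]'
python3 -m jog '[[[-0.095,0,0,0,-0.11],[-0.095,0,0,0,-0.22],[-0.095,0,0,0,-0.33],[-0.095,0,0,0,-0.44],[-0.095,0,0,0,-0.54]]]'
python3 -m jog '[[[-0.095,0,0,0,0],[-0.095,0,0,0,0]]]'
python3 - <<'E'
from h import *
im,c=cam('wrist');save(im,'w2.png');np.save('w2.npy',im);np.savez('w2c.npz',*c)
s=robot.observe();print(s['tool_pos'],s['tool_rot'])
E
```

```text
time: 4.73
tool_pos: [0.574, -0.1163, 0.1993]
tool_rot: [3.141, -0.0, 2.903]
contact_force: [0.6, 0.4, -2.0]
opening: 0.0416
grip_force: 8.1
time: 5.15
tool_pos: [0.6012, 0.0236, 0.1987]
tool_rot: [3.141, -0.001, 2.907]
contact_force: [-0.6, -0.3, -0.4]
opening: 0.0415
grip_force: 8.1
time: 5.57
tool_pos: [0.6009, 0.0192, 0.1989]
tool_rot: [3.141, -0.001, -2.834]
contact_force: [0.0, -0.1, -1.1]
opening: 0.0417
grip_force: 8.1
time: 5.73
tool_pos: [0.601, 0.0193, 0.1991]
tool_rot: [3.141, -0.001, -2.843]
contact_force: [0.0, 0.8, -1.5]
opening: 0.0417
grip_force: 8.1
[0.60107381 0.01942113 0.19923347] [ 3.14130971e+00 -7.36462207e-04 -2.84302775e+00]
```

View pics/w2.png

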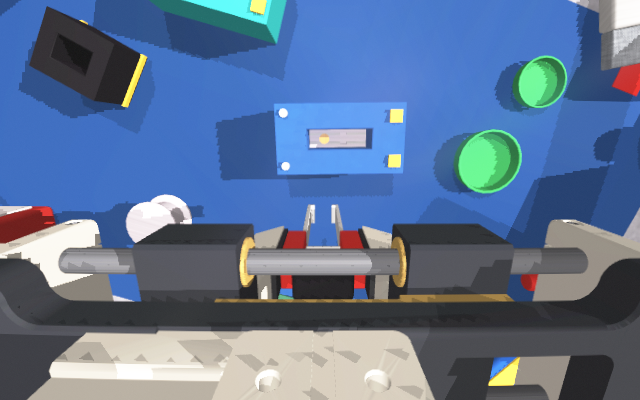

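```bash
python3 - <<'E'
from h import *
im=np.load('w2.npy')
save(cv2.resize(im[95:213,265:415],None,fx=5,fy=5,interpolation=cv2.INTER_CUBIC),'w2c.png')
E
```

```text
(no output)
```

View pics/w2c.png

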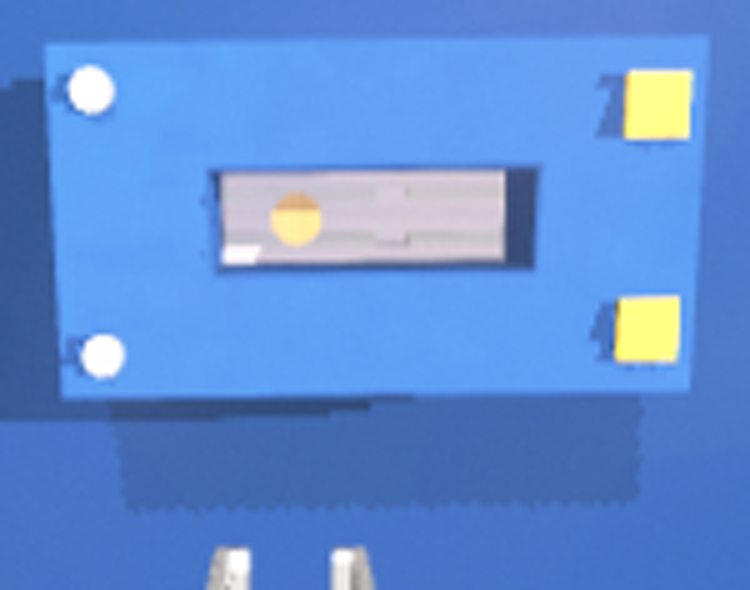

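```bash
python3 - <<'E'
from h import *
d=np.load('w2c.npz');c=[d[k] for k in d]
f=lambda P:(np.array(P,float)+.5)/5-.5+[265,95]
T=onz(c,f([(45,43),(709,37),(690,391),(62,397)]),.06)
S=onz(c,f([(210,168),(541,166),(534,269),(218,271)]),.06)
for Q in(T,S):
    print(Q.mean(0),np.linalg.norm(np.diff(np.r_[Q,Q[:1]],axis=0),axis=1)*1e3,[np.degrees(np.arctan2(*(d[1::-1]))) for d in (Q[1]-Q[0],Q[2]-Q[3],Q[1]-Q[2],Q[0]-Q[3])])
a=np.radians(107.6) if 0 else np.arctan2(*((T[1]-T[0]+T[2]-T[3]+S[1]-S[0]+S[2]-S[3])[1::-1]))
y=np.array([np.cos(a),np.sin(a),0]);x=np.array([y[1],-y[0],0])
pin=onz(c,f([296,219]),.0275)[0]
m1=T.mean(0)-.016*y; m2=S.mean(0)-.0155*y
print(np.degrees(a),'pin',pin,m1,m2)
op=onz(c,f([(376,215),(410,215),(220,215),(504,215)]),.018);print('opening along y from pin',(op-pin)@y*1e3)
s=robot.observe();Rt=R.from_euler('xyz',s['tool_rot']).as_matrix()
tips=onz(c,f([(250,549),(332,549)]),s['tool_pos'][2]-.074)
print('tip tool',(tips-s['tool_pos'])@Rt, 'gripper ydeg',np.degrees(np.arctan2(Rt[1,1],Rt[0,1])))
for m in(pin,m1,m2):print((m-s['tool_pos'])@Rt)
# dish
hsv=cv2.cvtColor(np.load('w2.npy'),cv2.COLOR_RGB2HSV);g=cv2.inRange(hsv,(50,100,60),(80,255,255));g[:110]=0;g[210:]=0
ct=max(cv2.findContours(g,0,1)[0],key=cv2.contourArea)
P=onz(c,ct[:,0].astype(float),.018);print('dish',cv2.minEnclosingCircle((P[:,:2]*1e3).astype(np.float32)))
E
```

```text
[0.53984576 0.01784195 0.06      ] [130.03390592  69.77214438 130.25157717  69.80493972] [np.float64(107.63162313174917), np.float64(107.6462143250755), np.float64(-162.1802704236127), np.float64(-162.35901987338553)]
[0.53938563 0.01750654 0.06      ] [66.06296993 20.28266764 64.13174618 20.31752796] [np.float64(107.45847159736093), np.float64(107.46808235846783), np.float64(-164.553577236962), np.float64(-159.10155908533807)]
107.5803362132969 pin [0.54485381 0.00253185 0.0275    ] [0.54467844 0.00258924 0.06      ] [0.5440673  0.00273048 0.06      ]
opening along y from pin [ 18.46393798  26.29445903 -17.4526945   47.95746511]
tip tool [[ 0.0078868  -0.00758745  0.07400368]
 [ 0.00787991  0.00592871  0.0740075 ]] gripper ydeg 107.10649698742381
[0.05857428 0.00034636 0.17177675]
[0.05874895 0.00046198 0.13927691]
[0.05929151 0.00077674 0.13927739]
dish ((512.5206298828125, 195.385986328125), 40.059837341308594)
```

```bash
python3 -m jog '[[[-0.092,0.025,0.001,0,-0.008],[-0.092,0.05,0.001,0,-0.008],[-0.092,0.058,0.001,0.01,-0.008],[-0.092,0.058,0.001,0.03,-0.008],[-0.092,0.058,0.001,0.05,-0.008]]]'
python3 -m jog '[[[-0.092,0,0,0.004,0],[-0.092,0,0,0.004,0],[-0.092,0,0,0.004,0]]]'
python3 - <<'E'
from h import *
im,c=cam('wrist');np.save('w3.npy',im);np.savez('w3c.npz',*c)
s=robot.observe();print(s['tool_pos'],s['tool_rot'])
save(cv2.resize(im[120:280,240:400],None,fx=3.75,fy=3.75,interpolation=cv2.INTER_CUBIC),'w3.png')
print(proj(c,[(.5447,.0025,.0275),(.5447,.0025,.06)]))
E
```

```text
time: 6.2
tool_pos: [0.5456, 0.0031, 0.1501]
tool_rot: [-3.141, 0.002, -2.835]
contact_force: [-0.5, -0.4, -1.2]
opening: 0.0417
grip_force: 7.8
time: 6.45
tool_pos: [0.546, 0.0034, 0.1462]
tool_rot: [-3.141, 0.0, -2.832]
contact_force: [0.5, 0.7, -1.0]
opening: 0.0417
grip_force: 7.8
[0.54637655 0.00343496 0.14669318] [-3.14093800e+00  1.51012363e-03 -2.83211729e+00]
[[323.02614042 198.94041608]
 [323.06471306 207.71354449]]
```

View pics/w3.png

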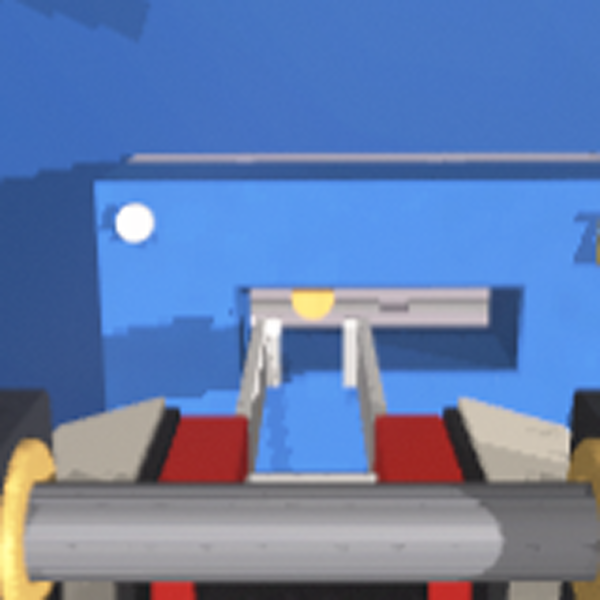

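```bash
python3 - <<'E'
from h import *
d=np.load('w3c.npz');c=[d[k] for k in d]
f=lambda P:(np.array(P,float)+.5)/3.75-.5+[240,120]
s=robot.observe();Rt=R.from_euler('xyz',s['tool_rot']).as_matrix();t=lambda Q:((Q-s['tool_pos'])@Rt*1e3).round(2)
print('slot far edge',t(onz(c,f([(240,287),(522,286)]),.06)),'near',t(onz(c,f([(516,370),(242,368)]),.06)))
z=s['tool_pos'][2]-.074
print('tips',t(onz(c,f([(280,321),(343,321)]),z)), t(onz(c,f([(265,321),(367,321)]),z)))
print('head', t(onz(c,f([(292,300),(334,300)]),.0275)),np.degrees(np.arctan2(Rt[1,1],Rt[0,1])))
print(t(np.array([[.5447,.0025,.06]])))
E
```

```text
slot far edge [[ 12.36 -17.09  86.69]
 [ 12.55  47.85  86.64]] near [[ -7.7   47.42  86.67]
 [ -7.15 -16.96  86.72]]
tips [[ 7.61 -7.56 73.99]
 [ 7.6   6.27 73.98]] [[  7.62 -10.86  74.  ]
 [  7.6   11.54  73.98]]
head [[  1.36  -5.75 119.2 ]
 [  1.36   5.29 119.19]] 107.73157531062898
[[ 2.01 -0.32 86.69]]
```

```bash
python3 -m jog '[[[-0.092,0.0022,0.0005,0,0],[-0.092,0.0022,0.0005,0,0],[-0.092,0.0022,0.0005,0.006,0],[-0.092,0.0022,0.0005,0.012,0],[-0.092,0.0022,0.0005,0.018,0]]]'
python3 -m jog '[[[-0.092,0,0,0.006,0],[-0.092,0,0,0.012,0],[-0.092,0,0,0.018,0],[-0.092,0,0,0.022,0],[-0.092,0,0,0.022,0]]]'
python3 - <<'E'
from h import *
s=robot.observe();print(s['tool_pos'],s['tool_rot'],s['contact_force'],s['torque'])
E
```

```text
time: 6.92
tool_pos: [0.5433, 0.0034, 0.1272]
tool_rot: [3.142, 0.0, -2.831]
contact_force: [-0.4, -0.5, -1.6]
opening: 0.042
grip_force: 7.8
time: 7.33
tool_pos: [0.5428, 0.0034, 0.1045]
tool_rot: [3.141, -0.002, -2.831]
contact_force: [-0.2, 0.2, -1.0]
opening: 0.042
grip_force: 7.8
[0.54275784 0.00340791 0.10451038] [ 3.14066388e+00 -1.79319885e-03 -2.83142448e+00] [-0.24119577  0.1672594  -1.03291377] [ 0.10791908  0.02508404 -0.0165158 ]
```

```bash
python3 -m jog '[[[-0.092,0,0,0.002,0],[-0.092,0,0,0.004,0],[-0.092,0,0,0.006,0],[-0.092,0,0,0.006,0]]]'
python3 -m jog '[[[-0.092,0,0,0.0015,0],[-0.092,0,0,0.003,0],[-0.092,0,0,0.004,0],[-0.092,0,0,0.004,0]]]'
python3 - <<'E'
from h import *
s=robot.observe();print(s['tool_pos'],s['tool_rot'],s['contact_force'],s['torque'])
E
```

```text
time: 7.67
tool_pos: [0.5432, 0.0034, 0.0995]
tool_rot: [3.141, -0.0, -2.831]
contact_force: [0.1, 0.4, -0.6]
opening: 0.0418
grip_force: 7.8
time: 8.0
tool_pos: [0.5433, 0.0034, 0.0955]
tool_rot: [3.141, -0.0, -2.831]
contact_force: [-0.4, 1.0, -0.3]
opening: 0.0421
grip_force: 7.8
[0.54326049 0.00335885 0.09550592] [ 3.14138538e+00 -2.32912574e-04 -2.83138539e+00] [-0.43294075  1.00518691 -0.34122642] [ 0.02263737  0.04304306 -0.00346844]
```

```bash
python3 -m jog '[[[-0.092,0,0,0.001,0],[-0.092,0,0,0.002,0],[-0.092,0,0,0.002,0]]]'
python3 -m jog '[[[-0.092,0,0,0.0007,0],[-0.092,0,0,0.0007,0]]]'
python3 -m jog '[[[-0.092,0,0,0.0007,0],[-0.092,0,0,0.0007,0]]]'
```

```text
time: 8.25
tool_pos: [0.5433, 0.0034, 0.0935]
tool_rot: [3.141, -0.0, -2.831]
contact_force: [-0.2, 0.9, -1.4]
opening: 0.0419
grip_force: 7.8
time: 8.42
tool_pos: [0.5435, 0.0034, 0.0933]
tool_rot: [-3.142, 0.0, -2.831]
contact_force: [-0.8, 0.1, 1.4]
opening: 0.042
grip_force: 7.9
time: 8.58
tool_pos: [0.5439, 0.0035, 0.0931]
tool_rot: [-3.141, 0.002, -2.831]
contact_force: [-0.7, 1.0, 5.3]
opening: 0.0415
grip_force: 8.0
```

```bash
python3 -m jog '[[[-0.2,0,0,-0.0003,0],[-0.25,0,0,-0.0003,0],[-0.3,0,0,-0.0003,0],[-0.3,0,0,-0.0003,0],[-0.3,0,0,-0.0003,0]]]' 38
python3 -m jog '[[[-0.4,0,0,0,0],[-0.5,0,0,0,0],[-0.5,0,0,0,0],[-0.5,0,0,0,0]]]' 38
```

```text
time: 9.0
tool_pos: [0.5439, 0.0032, 0.0932]
tool_rot: [-3.141, 0.001, -2.831]
contact_force: [-0.9, -0.5, 5.6]
opening: 0.032
grip_force: 30.8
time: 9.33
tool_pos: [0.5439, 0.0032, 0.0932]
tool_rot: [-3.141, 0.001, -2.831]
contact_force: [-0.8, 0.4, 6.0]
opening: 0.0323
grip_force: 38.0
```

```bash
python3 -m jog '[[[-0.5,0,0,-0.0008,0],[-0.5,0,0,-0.0016,0],[-0.5,0,0,-0.0016,0]]]'
python3 -m jog '[[[-0.5,0,0.001,0,0],[-0.5,0,0.002,0,0],[-0.5,0,0.003,0,0],[-0.5,0,0.004,0,0],[-0.5,0,0.004,0,0]]]'
python3 - <<'E'
from h import *
s=robot.observe();Rt=R.from_euler('xyz',s['tool_rot']).as_matrix();print(s['tool_pos'],s['contact_force']@Rt,s['torque']@Rt)
im,c=cam('wrist');save(cv2.resize(im[120:280,240:400],None,fx=3.75,fy=3.75,interpolation=cv2.INTER_CUBIC),'w4.png')
E
```

```text
time: 9.58
tool_pos: [0.5431, 0.0034, 0.0939]
tool_rot: [3.141, -0.001, -2.831]
contact_force: [0.9, 0.1, -0.4]
opening: 0.0317
grip_force: 38.0
time: 10.0
tool_pos: [0.5419, 0.0074, 0.0941]
tool_rot: [3.141, -0.0, -2.831]
contact_force: [-0.6, -0.3, -0.7]
opening: 0.0316
grip_force: 38.0
[0.54194494 0.00740632 0.09409546] [ 0.64697405 -0.07301169  0.67927535] [-0.02312414  0.0401913   0.02412128]
```

View pics/w4.png

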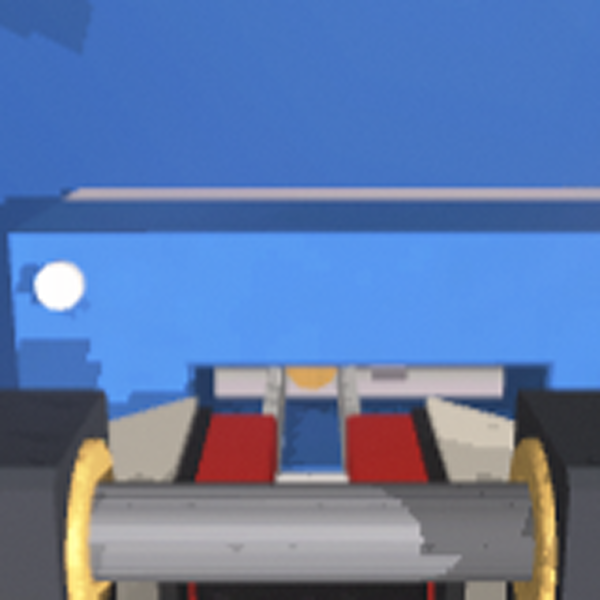

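```bash
python3 -m jog '[[[-0.5,0,0.0015,0,0],[-0.5,0,0.003,0,0],[-0.5,0,0.0045,0,0],[-0.5,0,0.006,0,0],[-0.5,0,0.0075,0,0]]]'
python3 -m jog '[[[-0.5,0,0.0015,0,0],[-0.5,0,0.003,0,0],[-0.5,0,0.0045,0,0],[-0.5,0,0.006,0,0],[-0.5,0,0.0075,0,0]]]'
python3 -m jog '[[[-0.5,0,0.0015,0,0],[-0.5,0,0.003,0,0],[-0.5,0,0.0034,0,0],[-0.5,0,0.0034,0,0]]]'
```

```text
time: 10.47
tool_pos: [0.5398, 0.0145, 0.0942]
tool_rot: [3.142, 0.0, -2.831]
contact_force: [-0.6, -0.7, -1.9]
opening: 0.0316
grip_force: 38.0
time: 10.88
tool_pos: [0.5375, 0.0216, 0.0942]
tool_rot: [3.141, 0.0, -2.831]
contact_force: [-0.5, 0.3, -2.6]
opening: 0.0315
grip_force: 38.0
time: 11.22
tool_pos: [0.5365, 0.0248, 0.0942]
tool_rot: [3.141, 0.0, -2.831]
contact_force: [1.2, -0.1, -1.4]
opening: 0.0317
grip_force: 38.0
```

Moved 22.4 mm. Probe upwards in small steps (stop if the pull grows).

```bash
python3 -m jog '[[[-0.5,0,0,-0.0007,0],[-0.5,0,0,-0.0015,0],[-0.5,0,0,-0.0015,0]]]'
python3 -m jog '[[[-0.5,0,0,-0.0007,0],[-0.5,0,0,-0.0015,0],[-0.5,0,0,-0.0015,0]]]'
```

```text
time: 11.47
tool_pos: [0.5367, 0.0246, 0.0959]
tool_rot: [-3.142, 0.0, -2.832]
contact_force: [0.3, -1.4, -1.5]
opening: 0.0312
grip_force: 38.0
time: 11.72
tool_pos: [0.5367, 0.0246, 0.0974]
tool_rot: [-3.142, 0.0, -2.831]
contact_force: [-0.9, 0.6, -1.1]
opening: 0.0315
grip_force: 38.0
```

```bash
python3 -m jog '[[[-0.5,0,0,-0.0007,0],[-0.5,0,0,-0.0015,0],[-0.5,0,0,-0.0015,0]]]'
python3 -m jog '[[[-0.5,0,0,-0.001,0],[-0.5,0,0,-0.002,0],[-0.5,0,0,-0.002,0]]]'
python3 -m jog '[[[-0.5,0,0,-0.001,0],[-0.5,0,0,-0.003,0],[-0.5,0,0,-0.005,0],[-0.5,0,0,-0.007,0],[-0.5,0,0,-0.007,0]]]'
```

```text
time: 11.97
tool_pos: [0.5366, 0.0247, 0.0989]
tool_rot: [-3.142, 0.0, -2.831]
contact_force: [0.1, -0.1, -1.3]
opening: 0.0317
grip_force: 38.0
time: 12.22
tool_pos: [0.5367, 0.0247, 0.101]
tool_rot: [-3.142, 0.0, -2.831]
contact_force: [0.4, -0.3, -2.4]
opening: 0.0317
grip_force: 38.0
time: 12.63
tool_pos: [0.5368, 0.0247, 0.1083]
tool_rot: [-3.141, 0.001, -2.831]
contact_force: [0.3, -0.7, -1.3]
opening: 0.0317
grip_force: 38.0
```

```bash
python3 -m jog '[[[-0.5,0,0,-0.008,0],[-0.5,0,0,-0.023,0],[-0.5,0,0,-0.043,0],[-0.5,0,0,-0.063,0],[-0.5,0,0,-0.083,0]]]'
python3 -m jog '[[[-0.5,-0.002,0.012,0,0],[-0.5,-0.006,0.035,0,0],[-0.5,-0.011,0.065,0,0],[-0.5,-0.016,0.095,0,0],[-0.5,-0.021,0.12,0,0]]]'
python3 -m jog '[[[-0.5,-0.004,0.025,0,0],[-0.5,-0.007,0.042,0,0],[-0.5,-0.009,0.051,0,0],[-0.5,-0.009,0.051,0,0]]]'
python3 - <<'E'
from h import *
im,c=cam('wrist');save(im,'w5.png');np.savez('w5.npz',*c);s=robot.observe();Rt=R.from_euler('xyz',s['tool_rot']).as_matrix();print(s['tool_pos'],s['tool_rot'])
hsv=cv2.cvtColor(im,cv2.COLOR_RGB2HSV)
g=cv2.inRange(hsv,(50,100,40),(80,255,255))
n,l,st,ce=cv2.connectedComponentsWithStats(g)
for i in range(1,n):
    if st[i,4]>60: print(st[i],ce[i],onz(c,ce[i],.01))
b=cv2.inRange(hsv,(12,90,90),(32,255,255));b[235:]=0
n,l,st,ce=cv2.connectedComponentsWithStats(b)
for i in range(1,n):
    if st[i,4]>8: print('brass',st[i],ce[i])
print(proj(c,np.array(s['tool_pos'])+[[0,0,-.075]]))
E
```

```text
time: 13.05
tool_pos: [0.5364, 0.0247, 0.1921]
tool_rot: [3.142, 0.0, -2.831]
contact_force: [0.8, -0.2, -2.0]
opening: 0.0317
grip_force: 38.0
time: 13.47
tool_pos: [0.5186, 0.1476, 0.19]
tool_rot: [3.141, -0.001, -2.831]
contact_force: [-0.4, -0.2, -1.1]
opening: 0.0318
grip_force: 38.0
time: 13.8
tool_pos: [0.512, 0.1987, 0.1901]
tool_rot: [3.141, -0.001, -2.829]
contact_force: [-0.0, -0.8, -0.5]
opening: 0.0317
grip_force: 38.0
[0.51239957 0.19730906 0.19018211] [-3.14150680e+00 -8.33470673e-04 -2.82959803e+00]
[ 344   84   51   52 2056] [369.00243191 109.77383268] [[0.41066977 0.21989681 0.01      ]]
[ 291  158   64   60 2836] [322.2916079  185.96086037] [[0.50966228 0.19669956 0.01      ]]
brass [440   0   6  14  62] [442.77419355   6.33870968]
brass [ 37  32  16  17 212] [44.74528302 40.5754717 ]
brass [188 142  14  12 160] [194.6625 147.45  ]
brass [491 148  29  37 398] [500.42964824 164.13819095]
brass [193 186  13  12 150] [199.16       191.46666667]
brass [316 205  14  18 177] [322.53672316 214.65536723]
[[321.88627879 213.12832406]]
```

```bash
python3 -m jog '[[[-0.5,0,0,0.015,0],[-0.5,0,0,0.035,0],[-0.5,0,0,0.055,0],[-0.5,0,0,0.075,0],[-0.5,0,0,0.085,0]]]'
python3 -m jog '[[[-0.5,0,0,0.004,0],[-0.5,0,0,0.008,0],[-0.5,0,0,0.01,0],[-0.5,0,0,0.011,0],[-0.5,0,0,0.011,0]]]'
python3 - <<'E'
from h import *
s=robot.observe();print(s['tool_pos'],s['contact_force'])
E
```

```text
time: 14.27
tool_pos: [0.5119, 0.195, 0.1033]
tool_rot: [-3.142, -0.004, -2.833]
contact_force: [-0.9, 0.0, -2.4]
opening: 0.0316
grip_force: 38.0
time: 14.68
tool_pos: [0.5133, 0.1967, 0.0954]
tool_rot: [-3.142, 0.001, -2.831]
contact_force: [0.5, 0.3, -1.8]
opening: 0.0317
grip_force: 38.0
[0.5133318  0.19667061 0.09535367] [ 0.49167259  0.30327792 -1.82903496]
```

```bash
python3 -m jog '[[[-0.5,0,0,0.001,0],[-0.5,0,0,0.002,0],[-0.5,0,0,0.003,0],[-0.5,0,0,0.003,0]]]'
python3 -m jog '[[[-0.5,0,0,0.0008,0],[-0.5,0,0,0.0015,0],[-0.5,0,0,0.0015,0]]]'
python3 -m jog '[[[-0.5,0,0,0.0007,0],[-0.5,0,0,0.0007,0]]]'
```

```text
time: 15.02
tool_pos: [0.5128, 0.1967, 0.0917]
tool_rot: [3.142, 0.0, -2.831]
contact_force: [0.4, 0.7, -0.6]
opening: 0.0315
grip_force: 38.0
time: 15.27
tool_pos: [0.5128, 0.1967, 0.0901]
tool_rot: [3.142, -0.0, -2.831]
contact_force: [0.2, -0.8, -1.0]
opening: 0.0318
grip_force: 38.0
time: 15.43
tool_pos: [0.5128, 0.1967, 0.0894]
tool_rot: [3.142, -0.0, -2.831]
contact_force: [-0.9, -0.2, -1.5]
opening: 0.0317
grip_force: 38.0
```

```bash
python3 -m jog '[[[-0.5,0,0,0.0007,0],[-0.5,0,0,0.0007,0]]]'
python3 -m jog '[[[-0.5,0,0,0.0006,0],[-0.5,0,0,0.0006,0]]]'
```

```text
time: 15.6
tool_pos: [0.5131, 0.1967, 0.0891]
tool_rot: [-3.142, 0.001, -2.831]
contact_force: [-0.6, -0.2, 2.0]
opening: 0.0318
grip_force: 38.0
time: 15.77
tool_pos: [0.5132, 0.1968, 0.089]
tool_rot: [-3.142, 0.001, -2.831]
contact_force: [-1.3, -0.3, 5.5]
opening: 0.0316
grip_force: 38.0
```

```bash
python3 -m jog '[[[-0.28,0,0,-0.0006,0],[-0.25,0,0,-0.0006,0],[-0.2,0,0,-0.0006,0],[-0.16,0,0,-0.0006,0],[-0.13,0,0,-0.0006,0]]]' 38
python3 -m jog '[[[-0.1,0,0,0,0],[-0.083,0,0,0,0],[-0.083,0,0,0,0],[-0.083,0,0,0,0]]]' 20
python3 -m jog '[[[-0.083,0,0,-0.002,0],[-0.083,0,0,-0.004,0],[-0.083,0,0,-0.007,0],[-0.083,0,0,-0.01,0],[-0.083,0,0,-0.013,0]]]'
```

```text
time: 16.18
tool_pos: [0.5128, 0.1967, 0.0886]
tool_rot: [3.141, -0.0, -2.831]
contact_force: [0.3, 0.2, -1.3]
opening: 0.0394
grip_force: 12.0
time: 16.52
tool_pos: [0.5129, 0.1967, 0.0888]
tool_rot: [3.142, 0.0, -2.831]
contact_force: [-0.3, -0.1, -1.6]
opening: 0.0419
grip_force: 7.1
time: 16.93
tool_pos: [0.513, 0.1967, 0.1023]
tool_rot: [3.142, 0.0, -2.831]
contact_force: [-0.3, 1.1, -2.0]
opening: 0.0422
grip_force: 7.1
```

```bash
python3 -m jog '[[[-0.087,0,0,-0.015,0],[-0.087,0,0,-0.035,0],[-0.087,0,0,-0.06,0],[-0.087,0,0,-0.085,0],[-0.087,0,0,-0.1,0]]]'
python3 -m jog '[[[-0.087,0.006,-0.022,0,0],[-0.087,0.015,-0.055,0,0],[-0.087,0.024,-0.09,0,0],[-0.087,0.033,-0.125,0,0],[-0.087,0.042,-0.16,0,0]]]'
python3 - <<'E'
from h import *
im,c=cam('wrist');save(im,'w6.png')
im,c=cam('top');save(cv2.resize(im[170:230,180:240],None,fx=8,fy=8,interpolation=cv2.INTER_CUBIC),'t6.png')
s=robot.observe();print(s['tool_pos'],s['tool_rot'])
hsv=cv2.cvtColor(im,cv2.COLOR_RGB2HSV)
b=cv2.inRange(hsv,(12,90,90),(32,255,255));b[:170]=0;b[230:]=0;b[:,:180]=0;b[:,240:]=0
print(cv2.connectedComponentsWithStats(b)[2:])
E
```

```text
time: 17.35
tool_pos: [0.5136, 0.1969, 0.2049]
tool_rot: [-3.141, 0.004, -2.831]
contact_force: [0.4, 0.3, -0.9]
opening: 0.0416
grip_force: 7.4
time: 17.77
tool_pos: [0.5215, 0.0301, 0.2023]
tool_rot: [-3.141, 0.001, -2.831]
contact_force: [0.5, 0.3, -0.3]
opening: 0.0422
grip_force: 7.4
[0.52211505 0.02690905 0.2022032 ] [-3.13976230e+00  2.46746176e-04 -2.83647835e+00]
(array([[     0,      0,    640,    400, 255974],
       [   210,    196,      6,      5,     26]], dtype=int32), array([[319.51085266, 199.50015236],
       [212.65384615, 198.        ]]))
```

View pics/t6.png

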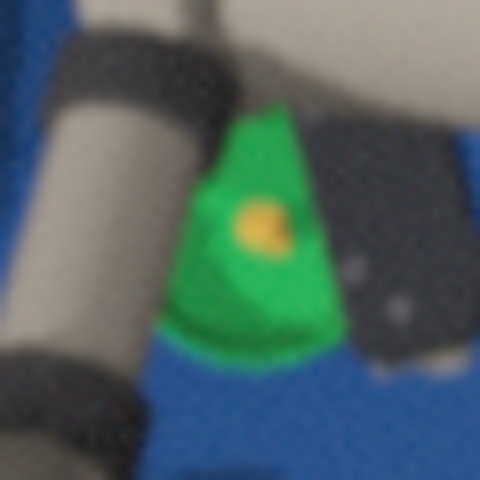

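```bash
python3 -m jog '[[[-0.087,0.009,-0.036,0,0.1],[-0.087,0.018,-0.072,0,0.2],[-0.087,0.027,-0.108,0,0.3],[-0.087,0.036,-0.144,0,0.4],[-0.087,0.045,-0.18,0,0.5]]]'
python3 -m jog '[[[-0.087,0,0,0,0.02],[-0.087,0,0,0,0.047],[-0.087,0,0,0,0.047]]]'
python3 - <<'E'
from h import *
s=robot.observe();Rt=R.from_euler('xyz',s['tool_rot']).as_matrix();print(s['tool_pos'],s['tool_rot'],(np.array([.5395,-.2583,.13])-s['tool_pos'])@Rt)
E
```

```text
time: 18.28
tool_pos: [0.5339, -0.1546, 0.2022]
tool_rot: [3.141, 0.0, 2.947]
contact_force: [0.7, 0.6, -1.7]
opening: 0.0422
grip_force: 7.4
time: 18.53
tool_pos: [0.5338, -0.1537, 0.2018]
tool_rot: [3.141, -0.0, 2.903]
contact_force: [0.1, 0.3, -1.1]
opening: 0.0421
grip_force: 7.4
[ 0.53382707 -0.15366215  0.20178313] [ 3.14112943e+00 -2.21313374e-04  2.90298042e+00] [-0.0302597  -0.10036556  0.07172995]
```

```bash
python3 -m jog '[[[-0.087,-0.01,-0.03,0,0],[-0.087,-0.02,-0.065,0,0],[-0.087,-0.03,-0.1,0.01,0],[-0.087,-0.03,-0.1,0.03,0],[-0.087,-0.03,-0.1,0.05,0]]]'
python3 -m jog '[[[-0.087,0,0,0,0],[-0.087,0,0,0,0],[-0.087,0,0,0,0]]]'
python3 - <<'E'
from h import *
im,c=cam('wrist');save(im,'w7.png')
s=robot.observe();Rt=R.from_euler('xyz',s['tool_rot']).as_matrix();print(s['tool_pos'],s['tool_rot'],(np.array([.5395,-.2583,.13])-s['tool_pos'])@Rt)
E
```

```text
time: 18.95
tool_pos: [0.5401, -0.2593, 0.1518]
tool_rot: [-3.141, 0.002, 2.904]
contact_force: [0.0, 0.5, -2.1]
opening: 0.0422
grip_force: 7.4
time: 19.2
tool_pos: [0.5403, -0.2573, 0.153]
tool_rot: [-3.141, 0.001, 2.906]
contact_force: [0.8, -0.1, -0.8]
opening: 0.0423
grip_force: 7.4
[ 0.54053607 -0.25746805  0.15348586] [-3.14085704e+00  2.49411324e-03  2.90640612e+00] [ 0.00087226 -0.0010332   0.02348453]
```

```bash
python3 -m jog '[[[-0.087,0.0007,-0.001,0.008,0],[-0.087,0.0007,-0.001,0.02,0],[-0.087,0.0007,-0.001,0.035,0],[-0.087,0.0007,-0.001,0.048,0],[-0.087,0.0007,-0.001,0.06,0]]]'
python3 -m jog '[[[-0.087,0,0,0.002,0],[-0.087,0,0,0.005,0],[-0.087,0,0,0.0075,0],[-0.087,0,0,0.0075,0]]]'
```

```text
time: 19.67
tool_pos: [0.5388, -0.2585, 0.0916]
tool_rot: [-3.141, 0.001, 2.905]
contact_force: [-0.0, -0.6, -0.8]
opening: 0.042
grip_force: 7.4
time: 20.0
tool_pos: [0.5389, -0.2588, 0.0846]
tool_rot: [-3.141, 0.001, 2.905]
contact_force: [0.0, 0.3, -1.7]
opening: 0.0415
grip_force: 7.4
```

```bash
python3 -m jog '[[[-0.087,0,0,0.0008,0],[-0.087,0,0,0.0015,0],[-0.087,0,0,0.0015,0]]]'
python3 -m jog '[[[-0.087,0,0,0.0006,0],[-0.087,0,0,0.0006,0]]]'
```

```text
time: 20.25
tool_pos: [0.5389, -0.2589, 0.0833]
tool_rot: [-3.141, 0.001, 2.905]
contact_force: [1.0, -0.6, -1.5]
opening: 0.0416
grip_force: 7.4
time: 20.42
tool_pos: [0.5391, -0.2589, 0.0832]
tool_rot: [-3.141, 0.002, 2.905]
contact_force: [-0.4, 1.2, 5.0]
opening: 0.0421
grip_force: 7.6
```

```bash
python3 -m jog '[[[-0.04,0,0,-0.0006,0],[0,0,0,-0.0006,0],[0.1,0,0,-0.0006,0],[0.3,0,0,-0.0006,0],[0.6,0,0,-0.0006,0]]]'
python3 -m jog '[[[1,0,0,0,0],[1,0,0,0,0],[1,0,0,0,0],[1,0,0,-0.004,0],[1,0,0,-0.012,0]]]'
python3 -m jog '[[[1,0,0,-0.02,0],[1,0,0,-0.05,0],[1,0,0,-0.085,0],[1,0,0,-0.115,0],[1,0,0,-0.14,0]]]'
python3 -m jog '[[[1,0,0,0,0],[1,0,0,0,0],[1,0,0,0,0],[1,0,0,0,0]]]'
python3 - <<'E'
from h import *
im,c=cam('wrist');save(im,'w8.png')
hsv=cv2.cvtColor(im,cv2.COLOR_RGB2HSV)
r=cv2.inRange(hsv,(0,150,120),(8,255,255))|cv2.inRange(hsv,(172,150,120),(180,255,255))
n,l,st,ce=cv2.connectedComponentsWithStats(r)
for i in range(1,n):
    if st[i,4]>30: print(st[i],ce[i],onz(c,ce[i],.107))
s=robot.observe();print(s['tool_pos'],s['contact_force'],s['opening'])
E
```

```text
time: 20.83
tool_pos: [0.5385, -0.2587, 0.0826]
tool_rot: [3.141, -0.0, 2.905]
contact_force: [0.2, -0.3, -0.2]
opening: 0.0592
grip_force: 0.0
time: 21.25
tool_pos: [0.5381, -0.2584, 0.0943]
tool_rot: [3.141, -0.002, 2.905]
contact_force: [0.1, 0.3, 0.5]
opening: 0.0901
grip_force: 0.0
time: 21.67
tool_pos: [0.539, -0.2589, 0.2385]
tool_rot: [-3.141, 0.003, 2.905]
contact_force: [-0.0, -0.4, -0.3]
opening: 0.0919
grip_force: 0.0
time: 22.0
tool_pos: [0.538, -0.2583, 0.2335]
tool_rot: [3.141, -0.002, 2.905]
contact_force: [0.7, -0.5, -0.7]
opening: 0.092
grip_force: 0.0
[300 185  12  24 220] [304.51818182 195.72727273] [[ 0.53074298 -0.27660119  0.107     ]]
[334 185  12  24 232] [340.11206897 196.06896552] [[ 0.53954635 -0.24173221  0.107     ]]
[ 0.53805159 -0.25836191  0.23338696] [-0.76530851 -0.58224619 -0.09863368] 0.09161812013836589
```

```bash
python3 -c "
from cell import robot
print(robot.hand_in())"
```

```text
the job is handed in; nothing more can be done
None
```

The pin came free after a 22.4 mm slide and was set down in the middle of the larger green dish. The tongs are back upright in their stand, and the job was handed in at about 22 s of the 72 s allowed; no verdict was returned.

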